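Load two weld nuts into the sprung feed magazine

ROBOT

A 7-joint arm with a two-finger parallel gripper is mounted at the origin on a cart in front of the work surface, level with it; the furniture and walls round the work are solid. World frame = base frame: x ahead of the robot, y to its left, z up, the work surface at z = 0. Lengths are in m, angles in rad, forces in N, time in s.
With the tool pointing down it reaches from about 0.425 to 0.825 m from the base axis. Payload 3.6 kg.
Tool frame: the origin (TCP) lies midway between the tips of the shut fingers; the grasp point (between the pads) lies 19 mm behind it; z points along the fingers, y is the direction in which the jaws open and shut (so a half turn about z gives the same grasp; the last joint's range is limited). The gripper opens to 85 mm and grips with 20 to 120 N. Pads are 22 mm wide; open, the fingers measure 114 mm over their backs; the gripper's body (76 mm by 85 mm) begins 54 mm behind the grasp point. The pads swing forward as they close: fully open they stand 13 mm farther back than shut.
Start: joints at [-1.25, 0.615, -0.013, 1.423, 0.008, 1.103, -0.04], TCP at [0.221, 0.611, 0.231] pointing down, gripper open.
Joint ranges: [-3.12, 3.12], [-0.3, 2.06], [-1.34, 1.32], [0.26, 2.42], [-1.36, 4.5], [0.01, 1.98], [-2.84, 2.84]. Speed limits (rad/s): [2.79, 2.79, 3.14, 3.14, 3.14, 3.14, 3.14].

INTERFACE

Orientations are given as a rotation vector (axis times angle).
In Python, from station import state, snapshot, camera_params, finish_job, spot_in, silhouettes, spot_point gives the robot as it stands.
- The arm moves only by the tool send_rows, never from a script. Its argument "increments" is text: rows parted by semicolons, each of 7 numbers parted by spaces: the shift along the tool's x, y, z in mm, then the turn, a rotation vector about the tool's x, y, z in degrees, then the finger opening in mm, from 0 to 85.4. In form: x y z wx wy wz claw; .... A call has 1 to 8 rows; each row shifts and turns the pose as measured when the row begins, along the tool's axes as they then stand; what a row does not reach is not made up. A row lasts 1/12 s, in which the tool goes at most 41.7 mm and 7.16 degrees, less where a joint would pass 70% of its speed; a pose out of reach is approached as far as the arm can. A call with a gripper value outside its range is refused whole. The fingers move at their own pace and stop on an object; the grip force is fixed at half the most. Time passes only in rows, so rows that do not move let the fingers close. It gives the time, the measured TCP pose, the force and the opening at its end, in the units of the state.
- state(): the state, without advancing time (a new reading comes with each control period).
- snapshot(name): name is "scene" or "side" or "wrist"; returns the picture (384x512x3 uint8, blue, green, red); there is no depth.
- camera_params(name): a dict with "K" (3x3 intrinsics, pixels), "eye" and "attitude" of the camera in the world; the wrist camera has in their place "hand_eye" (4x4, takes a point from camera to tool coordinates, whose origin is the TCP and whose axes are the flange's). Camera axes: x right, y down, z forward; pixel columns grow to the right and rows downward; lengths in m; the calibration is good to about 2 mm. A picture is of the moment at which its call begins: read the wrist's pose just before it. camera_params takes no time and is no camera call.
- finish_job(): hands the job in, once; it reports no verdict.
Trained networks look in the newest picture that a camera, given by its name, has taken for a name from the list of things; names that differ only in an ending like _2 or _b are one class to them, and where a whole thing is asked for, a point or a joint stands for the part that bears it (a point fixed in the world has none). Each returns a list of dicts, best first, with "score" (0 to 1); they miss things now and then, are a little off and sometimes report something else, mostly with a low value. They report only what shows in the picture. A call takes as long as a camera call.
- spot_in(camera, label): "location" ([column, row] in pixels, amid what is visible of it).
- silhouettes(camera, label): "region" (384x512 bool, what is visible of it) and "location" ([column, row] in pixels, amid what is visible of it).
- spot_point(camera, label): "location" ([column, row] in pixels: a listed point, or the origin of a listed thing).
The state is a dict: "clock": time; "qpos": joint angles; "qd": joint speeds; "effort": joint torques, N m; "tool_pos": TCP position; "orientation": TCP orientation; "contact_force": force on the tool from outside, world axes, zero at the start; "torque": the same for the moment, N m; "width": finger opening in m.
Only numpy, scipy, OpenCV 4.12 (cv2) and the standard library are available. Lean on these libraries where they do the work, as an engineer would, in place of code of your own. Each camera call takes 0.05 s, during which the arm holds its last target. There are 200 camera calls.

TASK

Load both loose hexagon nuts into the spring-loaded nut magazine, one after the other: push each nut flat and straight down between the guides until it has snapped under the two brass lips, and let go of it before fetching the next. Press gently: do not drive the stack hard against its bottom stop. Leave the grease tin, the bolt and the ring spanner where they are.

Things in the scene. Friction and masses are not known exactly. Their poses are not given: they have to be found in the camera images.
- magazine: Nut magazine; this is its dark steel foot plate, 100 x 130 x 12 mm (x, y, z), fixed to the table; origin at the centre of its underside, z up. On its two columns a blue head is clamped 0 to 18 mm above its lowest setting: that height differs each time and is in no reading, so find it by feel. The point heights are for the lowest setting. Nut channel on the foot's z axis, straight down.
- channel_top (a point): Top of the flared guides, on the channel axis, 156 mm over the foot's underside (head lowest; really 0 to 18 mm higher). V-shaped steel guides at the +y and -y sides only, 1.2 mm free each side of a nut. Wide open to +x and -x: above 84 mm nothing of the head passes |x| = 16 mm, so fingers holding a nut by the flats facing +-x can go down with it. Head 122 mm long in y.
- lips (a point): Flat undersides of the two brass lips, on the axis, 133 mm up (head lowest; really 0 to 18 mm higher). Sprung, 9 mm wide, they reach in from +y and -y to 16 mm from the axis; sloped tops from 136 to 145 mm. A nut's underside meets the slopes about 139 mm up; 22 to 25 mm farther down they close over its top, pulling it down by up to 10 N, then the follower pushes back. Passing takes 8 to 15 N.
- follower (a point): Red sprung follower plate at rest, 138 mm up (head lowest; really 0 to 18 mm higher); pushes nuts up with 4 N, 8 N when fully down. A nut snapped in is held up against the lips, one that is not pops up again. The second goes in on top of the first and pushes it down; after its snap only 2 mm of travel remain to a hard stop. More than 35 N on a nut spoils the magazine.
- nut_a: M24 hexagon nut, dark steel, 36 mm across flats, 41 mm across corners, 19 mm tall, 0.11 kg; origin at the centre of its underside, z up; flats face +-x of its frame (and every 60 degrees from there), corners point to +-y. In the channel its corners must point to the magazine's +-y (any of the six turns).
- nut_b: The other M24 nut, same as nut_a; either may go in first.
- grease_tin: Orange grease tin, 67 mm wide, 60 mm tall, loose bystander; origin at the centre of its underside.
- bolt: Rusty bolt standing on its head, 34 mm wide, 87 mm tall, loose bystander; origin at the centre of its underside.
- ring_spanner: Dark ring spanner, 33 x 208 x 12 mm, long along its y, loose bystander; origin at the centre of its underside.

How it is judged:
By the outcome, as a careful person would: the job done as asked, in the order asked, and still so for the second after the job is handed in, with the robot touching nothing.
It also fails if it takes over 72 s, if anything falls off the work surface, if the arm or the gripper's body presses on something with over 40 N, if the wrist force passes 120 N, or if a joint passes its speed limit or range.

## Working session

There is one attempt and no reset: what is moved stays moved. The work goes in short steps, Python scripts to look and compute and a tool call to move; the robot and the scene stay as the last step left them, time stands still between calls to the robot, and variables do not carry over. Pictures are saved under pics/ and viewed, about 8 in all and at most 12, crops included, and the job is handed in when it is done.

Besides the shell and the picture viewer there is one more tool, called after "Request:" as a command line: name --argument value ..., lists and objects as JSON in quotes. send_rows: Moves the arm, as the interface text tells. Its arguments: {"type":"object","properties":{"increments":{"type":"string"}},"required":["increments"]}

```bash
mkdir -p pics; cat > h.py <<'E'
import numpy as np, cv2
from scipy.spatial.transform import Rotation as R
from station import *
def cam(n,s=None):
    c=camera_params(n); K=np.array(c["K"])
    if n=="wrist":
        T=np.eye(4);T[:3,:3]=R.from_rotvec(s["orientation"]).as_matrix();T[:3,3]=s["tool_pos"]
        M=T@np.array(c["hand_eye"]); return K,M[:3,:3],M[:3,3]
    a=np.array(c["attitude"]); 
    return K,(a if a.shape==(3,3) else R.from_rotvec(a).as_matrix()),np.array(c["eye"])
def ray(C,p,z):
    K,Q,e=C; d=Q@np.linalg.solve(K,[p[0],p[1],1]); return e+d*(z-e[2])/d[2]
def proj(C,X):
    K,Q,e=C; v=K@(Q.T@(np.array(X)-e)); return v[:2]/v[2]
E
python3 - <<'E'
from h import *
s=state();print(s)
for n in("scene","side","wrist"):
    im=snapshot(n);cv2.imwrite(f"pics/{n}0.png",im)
    C=cam(n,s); print(n,C[2], camera_params(n).get("attitude"))
    for l,z in(("magazine",0),("channel_top",.165),("nut_a",0),("grease_tin",0),("bolt",0),("ring_spanner",0)):
        for d in spot_point(n,l)[:3]: print(l,round(d["score"],2),np.round(d["location"]),ray(C,d["location"],z).round(3))
a=cv2.imread("pics/scene0.png");b=cv2.imread("pics/side0.png")
cv2.imwrite("pics/both.png",cv2.resize(np.vstack([a,b]),(400,600)))
E
```

```text
{'clock': 0.0, 'qpos': array([-1.25049647,  0.61593689, -0.01264093,  1.42492196,  0.0081142 ,
        1.10340859, -0.04040213]), 'qd': array([-0.00096119, -0.00039888, -0.00201404, -0.00043842, -0.00167735,
        0.00016858,  0.00029036]), 'effort': array([ 7.23851895e-05, -4.69209087e+01,  2.59128660e-01, -1.71032202e+01,
        9.88741085e-03,  9.67900094e-03, -1.02041537e-05]), 'tool_pos': array([0.22064671, 0.61057645, 0.23011898]), 'orientation': array([-0.54181314, -3.0940935 ,  0.00406991]), 'contact_force': array([-0.04931063, -0.14047092,  0.53950297]), 'torque': array([-0.02865667, -0.00495007, -0.00810727]), 'width': 0.08520228639450893}
scene [-0.04411935 -0.81483653  1.15011495] [-2.26959299  0.82232727 -0.34800863]
magazine 0.62 [225. 208.] [0.53  0.012 0.   ]
channel_top 0.83 [221. 176.] [0.519 0.012 0.165]
nut_a 0.62 [273. 255.] [ 0.526 -0.243  0.   ]
nut_a 0.39 [171. 187.] [0.44  0.219 0.   ]
grease_tin 0.67 [332. 267.] [ 0.64  -0.396  0.   ]
grease_tin 0.57 [281. 188.] [ 0.746 -0.038  0.   ]
bolt 0.56 [244. 179.] [0.671 0.083 0.   ]
bolt 0.18 [222. 182.] [0.596 0.12  0.   ]
ring_spanner 0.66 [244. 180.] [0.67  0.078 0.   ]
ring_spanner 0.57 [338. 266.] [ 0.655 -0.404  0.   ]
side [0.63969299 1.33888776 0.73830187] [-0.02956989 -2.61357488  1.70857382]
channel_top 0.96 [280. 190.] [0.528 0.058 0.165]
nut_a 0.45 [312. 266.] [0.446 0.213 0.   ]
nut_a 0.38 [274. 197.] [ 0.524 -0.249  0.   ]
grease_tin 0.58 [206. 222.] [ 0.763 -0.054  0.   ]
grease_tin 0.16 [280. 233.] [0.522 0.021 0.   ]
bolt 0.6 [235. 245.] [0.665 0.096 0.   ]
ring_spanner 0.41 [237. 181.] [ 0.662 -0.399  0.   ]
ring_spanner 0.26 [232. 245.] [0.672 0.097 0.   ]
wrist [0.1456402  0.63887064 0.37294215] None
```

View pics/scene0.png

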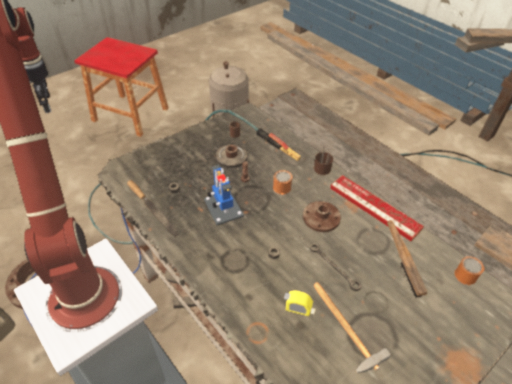

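View pics/side0.png

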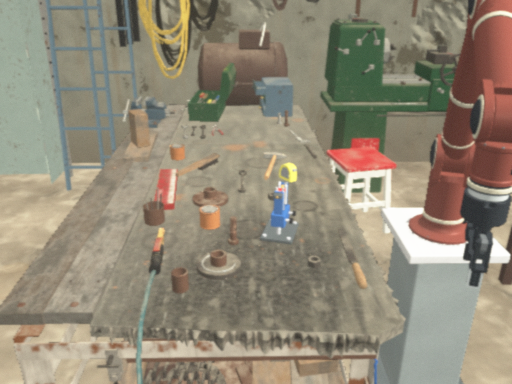

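```bash
cat >> h.py <<'E'
def plan(pos,yaw,n=None,claw=85,s=None,step=40,turn=7,Rt=None):
    """rows to TCP pos, tool straight down, tool x axis at world angle yaw (deg)"""
    s=s or state(); p=np.array(s["tool_pos"]); Q=R.from_rotvec(s["orientation"])
    if Rt is None:
        c,d=np.cos(np.radians(yaw)),np.sin(np.radians(yaw))
        Rt=R.from_matrix(np.array([[c,d,0],[d,-c,0],[0,0,-1.]]))
    w=(Q.inv()*Rt).as_rotvec(degrees=True); D=np.array(pos)-p
    n=n or int(max(np.ceil(np.linalg.norm(D)*1000/step),np.ceil(np.linalg.norm(w)/turn),1))
    out=[]
    for i in range(n):
        v=Q.inv().apply(D/n)*1000
        out.append(" ".join("%g"%round(x,1) for x in [*v,*(w/n),claw])); Q=Q*R.from_rotvec(w/n,degrees=True)
    for i in range(0,n,8): print("; ".join(out[i:i+8]))
def yaw(s): 
    m=R.from_rotvec(s["orientation"]).as_matrix(); return np.degrees(np.arctan2(m[1,0],m[0,0]))
E
python3 - <<'E'
from h import *
c=camera_params("wrist");print(c)
s=state();print(yaw(s))
# triangulate channel_top
A=[];b=[]
for n,p in(("scene",(221,176)),("side",(280,190))):
    K,Q,e=cam(n);d=Q@np.linalg.solve(K,[*p,1]);d/=np.linalg.norm(d);M=np.eye(3)-np.outer(d,d);A.append(M);b.append(M@e)
print(np.linalg.lstsq(np.vstack(A),np.hstack(b),rcond=None)[0])
im=cv2.imread("pics/scene0.png")[150:240,160:300];im2=cv2.imread("pics/side0.png")[170:260,220:360]
cv2.imwrite("pics/z.png",cv2.resize(np.vstack([im,im2]),None,fx=3.3,fy=3.3,interpolation=cv2.INTER_CUBIC))
for y in (-160,160,110,70): print(y);plan([.50,.16,.30],y)
E
```

```text
{'K': array([[265.09616653,   0.        , 253.66603878],
       [  0.        , 265.09616653, 195.1554122 ],
       [  0.        ,   0.        ,   1.        ]]), 'hand_eye': array([[ 8.93959414e-04, -9.48892989e-01, -3.15596729e-01,
         8.01524634e-02],
       [ 9.99999523e-01,  9.72362120e-04, -9.09661230e-05,
         7.48230104e-04],
       [ 3.93191421e-04, -3.15596497e-01,  9.48893406e-01,
        -1.42828657e-01],
       [ 0.00000000e+00,  0.00000000e+00,  0.00000000e+00,
         1.00000000e+00]])}
160.13304167856657
[0.52695531 0.02268768 0.15002815]
-160
-29.7 -23.5 -4.9 -0 -0 -2.8 85; -28.5 -25 -4.9 -0 -0 -2.8 85; -27.2 -26.4 -4.9 -0 -0 -2.8 85; -25.9 -27.7 -4.9 -0 -0 -2.8 85; -24.5 -28.9 -4.9 -0 -0 -2.8 85; -23 -30.1 -4.9 -0 -0 -2.8 85; -21.5 -31.2 -4.9 -0 -0 -2.8 85; -19.9 -32.3 -4.9 -0 -0 -2.8 85
-18.3 -33.2 -4.9 -0 -0 -2.8 85; -16.6 -34.1 -4.9 -0 -0 -2.8 85; -14.9 -34.9 -4.9 -0 -0 -2.8 85; -13.1 -35.6 -4.9 -0 -0 -2.8 85; -11.4 -36.2 -4.9 -0 -0 -2.8 85; -9.5 -36.7 -4.9 -0 -0 -2.8 85
160
-29.7 -23.5 -4.9 -0 -0 0 85; -29.7 -23.5 -4.9 -0 -0 0 85; -29.7 -23.5 -4.9 -0 -0 
[... 448 characters left out ...]
5; -34.6 -15.5 -4.9 -0 -0 3.6 85; -35.5 -13.3 -4.9 -0 -0 3.6 85; -36.3 -11 -4.9 -0 -0 3.6 85; -36.9 -8.7 -4.9 -0 -0 3.6 85
-37.4 -6.4 -4.9 -0 -0 3.6 85; -37.7 -4.1 -4.9 -0 -0 3.6 85; -37.9 -1.7 -4.9 -0 -0 3.6 85; -37.9 0.7 -4.9 -0 -0 3.6 85; -37.8 3 -4.9 -0 -0 3.6 85; -37.5 5.4 -4.9 -0 -0 3.6 85
70
-29.7 -23.5 -4.9 -0 0 6.4 85; -32.2 -20.1 -4.9 -0 0 6.4 85; -34.2 -16.3 -4.9 -0 0 6.4 85; -35.8 -12.4 -4.9 -0 0 6.4 85; -37 -8.3 -4.9 -0 0 6.4 85; -37.7 -4.1 -4.9 -0 0 6.4 85; -37.9 0.2 -4.9 -0 0 6.4 85; -37.6 4.4 -4.9 -0 0 6.4 85
-36.9 8.6 -4.9 -0 0 6.4 85; -35.7 12.7 -4.9 -0 0 6.4 85; -34.1 16.6 -4.9 -0 0 6.4 85; -32 20.3 -4.9 -0 0 6.4 85; -29.5 23.8 -4.9 -0 0 6.4 85; -26.7 26.9 -4.9 -0 0 6.4 85
```

View pics/z.png

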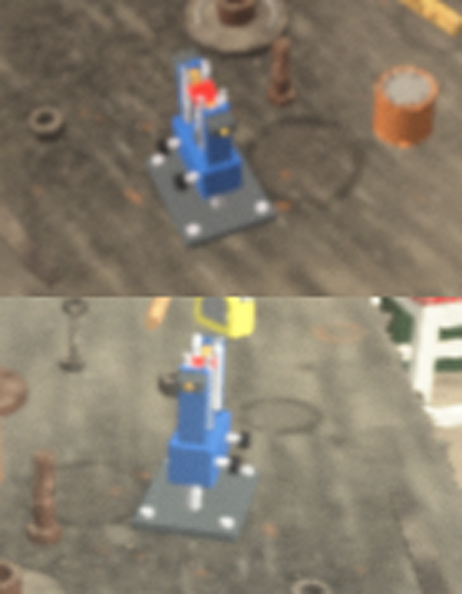

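```bash
python3 - <<'E'
from h import *
C=cam("scene");o=np.array([160,150])
P=[ray(C,o+np.array(p)/3.3,.012)[:2] for p in((190,243),(275,212),(150,165))]
print(P,np.degrees(np.arctan2(*(P[1]-P[0])[::-1])),np.degrees(np.arctan2(*(P[2]-P[0])[::-1])),(P[1]+P[2])/2)
plan([.48,.20,.33],90)
E
```

```text
[array([ 0.46149867, -0.03601131]), array([ 0.55402378, -0.05872768]), array([0.49230219, 0.07685202])] -13.794171586608089 74.73419893835778 [0.52316298 0.00906217]
-29.5 -23 -7.6 -0 0 5.4 85; -31.5 -20.1 -7.6 -0 0 5.4 85; -33.3 -17.1 -7.6 -0 0 5.4 85; -34.7 -13.8 -7.6 -0 0 5.4 85; -35.9 -10.5 -7.6 -0 0 5.4 85; -36.7 -7.1 -7.6 -0 0 5.4 85; -37.2 -3.6 -7.6 -0 0 5.4 85; -37.4 -0.1 -7.6 -0 0 5.4 85
-37.2 3.4 -7.6 -0 0 5.4 85; -36.7 6.9 -7.6 -0 0 5.4 85; -35.9 10.3 -7.6 -0 0 5.4 85; -34.8 13.7 -7.6 -0 0 5.4 85; -33.4 16.9 -7.6 -0 0 5.4 85
```

Request:
send_rows --increments "-29.5 -23 -7.6 0 0 5.4 85; -31.5 -20.1 -7.6 0 0 5.4 85; -33.3 -17.1 -7.6 0 0 5.4 85; -34.7 -13.8 -7.6 0 0 5.4 85; -35.9 -10.5 -7.6 0 0 5.4 85; -36.7 -7.1 -7.6 0 0 5.4 85; -37.2 -3.6 -7.6 0 0 5.4 85; -37.4 -0.1 -7.6 0 0 5.4 85"

```text
clock: 1.72
tool_pos: [0.3748, 0.3562, 0.2894]
orientation: [-1.654, -2.659, 0.001]
contact_force: [0.2, 0.4, 0.0]
width: 0.085
```

Request:
send_rows --increments "-37.2 3.4 -7.6 0 0 5.4 85; -36.7 6.9 -7.6 0 0 5.4 85; -35.9 10.3 -7.6 0 0 5.4 85; -34.8 13.7 -7.6 0 0 5.4 85; -33.4 16.9 -7.6 0 0 5.4 85; 0 0 0 0 0 0 85"

```text
clock: 2.22
tool_pos: [0.4793, 0.1779, 0.3318]
orientation: [-2.279, -2.159, -0.007]
contact_force: [-0.2, -1.3, 1.2]
width: 0.0851
```

```bash
python3 - <<'E'
from h import *
s=state();print(s["clock"],s["tool_pos"],yaw(s),s["qpos"])
im=snapshot("wrist");cv2.imwrite("pics/w1.png",im);C=cam("wrist",s)
for l,z in(("magazine",0),("channel_top",.165),("lips",.145),("nut_a",0)):
    for d in spot_point("wrist",l)[:3]: print(l,round(d["score"],2),np.round(d["location"]),ray(C,d["location"],z).round(3))
E
```

```text
2.2167 [0.47930511 0.17788675 0.33180139] 86.89343106722743 [-0.69310313  0.32210945  0.41430976  1.66606028 -0.14275967  1.17955698
 -0.29777011]
magazine 0.71 [277. 236.] [0.519 0.017 0.   ]
channel_top 0.67 [293. 285.] [0.528 0.023 0.165]
lips 0.61 [288. 276.] [0.522 0.025 0.145]
nut_a 0.64 [232. 145.] [0.444 0.199 0.   ]
nut_a 0.4 [291. 284.] [ 0.545 -0.099  0.   ]
```

View pics/w1.png

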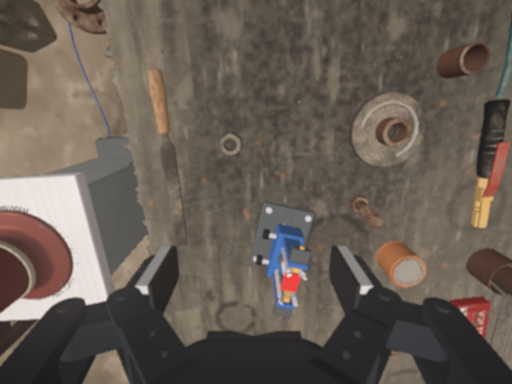

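```bash
python3 - <<'E'
from h import *
s=state();print(s["tool_pos"])
plan([.444,.205,.13],76)
E
```

```text
[0.4735037  0.1891338  0.32899061]
2.2 -4.7 33.2 -0.1 -0.1 2 85; 2 -4.9 33.2 -0.1 -0.1 2 85; 1.9 -5 33.2 -0.1 -0.1 2 85; 1.8 -5.1 33.2 -0.1 -0.1 2 85; 1.7 -5.2 33.2 -0.1 -0.1 2 85; 1.5 -5.3 33.2 -0.1 -0.1 2 85
```

Request:
send_rows --increments "2.2 -4.7 33.2 -0.1 -0.1 2 85; 2 -4.9 33.2 -0.1 -0.1 2 85; 1.9 -5 33.2 -0.1 -0.1 2 85; 1.8 -5.1 33.2 -0.1 -0.1 2 85; 1.7 -5.2 33.2 -0.1 -0.1 2 85; 1.5 -5.3 33.2 -0.1 -0.1 2 85; 0 0 0 0 0 0 85; 0 0 0 0 0 0 85"

```text
clock: 3.13
tool_pos: [0.4395, 0.2219, 0.1235]
orientation: [-2.45, -1.964, -0.013]
contact_force: [0.6, -0.3, 0.2]
width: 0.0848
```

```bash
cat >> h.py <<'E'
def hexfit(m,C,zs):
    """fit top-hexagon/whole nut silhouette: project hull of nut at (x,y,yaw) and maximise IoU"""
    from scipy.optimize import differential_evolution
    c0=np.argwhere(m).mean(0)[::-1]; g=ray(C,c0,.0095)
    a=np.radians(np.arange(30,390,60))
    def poly(v):
        P=[proj(C,[v[0]+.0208*np.cos(t+v[2]),v[1]+.0208*np.sin(t+v[2]),z]) for z in zs for t in a]
        return cv2.convexHull(np.array(P,np.float32))[:,0]
    K=8; M=cv2.resize(m.astype(np.uint8),None,fx=K,fy=K,interpolation=cv2.INTER_LINEAR) if 0 else None
    x0,y0=(c0-40).astype(int); sub=m[y0:y0+80,x0:x0+80].astype(float); S=cv2.resize(sub,(320,320),interpolation=cv2.INTER_LINEAR)>.5
    def f(v):
        im=np.zeros((320,320),np.uint8); q=(poly(v)-[x0,y0]+.5)*4-.5
        cv2.fillPoly(im,[np.round(q).astype(np.int32)],1); b=im>0
        return -(b&S).sum()/(b|S).sum()
    r=differential_evolution(f,[(g[0]-.01,g[0]+.01),(g[1]-.01,g[1]+.01),(-np.pi/6,np.pi/6)],seed=1,maxiter=40)
    return r.x,r.fun,poly(r.x)
E
cat > nut.py <<'E'
from h import *; import sys
s=state();im=snapshot("wrist");C=cam("wrist",s);t=state()
print(s["tool_pos"],t["tool_pos"]-s["tool_pos"],yaw(s))
D=silhouettes("wrist","nut_a")
for d in D: print(round(d["score"],2),d["location"],ray(C,d["location"],.0095).round(4),d["region"].sum())
v,f,p=hexfit(D[0]["region"],C,(0,.019)); print(v[:2],np.degrees(v[2]),f)
c=p.mean(0).astype(int); big=cv2.resize(im,None,fx=5,fy=5,interpolation=cv2.INTER_CUBIC)
cv2.polylines(big,[((p+.5)*5).astype(np.int32)],True,(0,255,0),1)
x,y=np.maximum(c*5-250,0);cv2.imwrite(f"pics/{sys.argv[1]}.png",big[y:y+500,x:x+500])
E
python3 nut.py n1
```

```text
[0.4395208  0.22192091 0.12353135] [-5.37283688e-04  2.58751718e-04  9.10832833e-05] 77.43596704217627
0.75 [258.4, 218.9] [0.4395 0.192  0.0095] 966
[0.44140972 0.20236946] -7.05369501810903 -0.7781361826520841
```

View pics/n1.png

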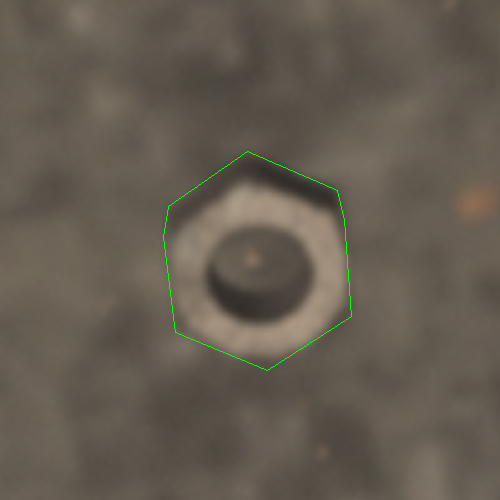

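```bash
python3 - <<'E'
from h import *
plan([.4414,.2024,.04],83,n=4)
E
```

```text
-4.9 1.2 21.2 0.1 -0.1 -1.4 85; -4.9 1.1 21.2 0.1 -0.1 -1.4 85; -4.9 1 21.2 0.1 -0.1 -1.4 85; -4.8 0.9 21.2 0.1 -0.1 -1.4 85
```

Request:
send_rows --increments "-4.9 1.2 21.2 0.1 -0.1 -1.4 85; -4.9 1.1 21.2 0.1 -0.1 -1.4 85; -4.9 1 21.2 0.1 -0.1 -1.4 85; -4.8 0.9 21.2 0.1 -0.1 -1.4 85; 0 0 0 0 0 0 85; 0 0 0 0 0 0 85"

```text
clock: 3.73
tool_pos: [0.4563, 0.2084, 0.051]
orientation: [2.338, 2.088, 0.055]
contact_force: [1.0, 0.7, 0.7]
width: 0.085
```

```bash
python3 - <<'E'
from h import *
s=state();print(s["tool_pos"],yaw(s))
plan([.4414,.2024,.003],83,n=4)
E
```

```text
[0.45634786 0.20838203 0.05095624] 83.54043003855179
-2.2 -3.9 11.8 0.4 -0.3 0.1 85; -2.1 -3.8 11.9 0.4 -0.3 0.1 85; -2.1 -3.7 11.9 0.4 -0.3 0.1 85; -2 -3.6 12 0.4 -0.3 0.1 85
```

Request:
send_rows --increments "-4 -8 2 0.6 -0.5 0 85; -4 -7 2 0.6 -0.5 0 85; 0 0 0 0 0 0 85; 0 0 0 0 0 0 85"

```text
clock: 4.07
tool_pos: [0.4433, 0.204, 0.0522]
orientation: [2.34, 2.089, 0.027]
contact_force: [-0.5, 0.2, 0.2]
width: 0.085
```

```bash
python3 - <<'E'
from h import *
s=state();print(s["tool_pos"],yaw(s),s["qpos"],s["qd"])
plan([.4414,.2024,.003],83,n=4)
E
```

```text
[0.44326261 0.20399012 0.05219404] 83.51798749263422 [-0.63117903  0.65147578  0.23096552  2.08129931 -0.34291791  0.42584108
 -0.24766619] [-0.01221012 -0.02274999  0.00398335  0.00988214  0.00486489  0.01636072
 -0.00628571]
-0.6 -0.6 12.3 0.2 -0.1 0.1 85; -0.5 -0.6 12.3 0.2 -0.1 0.1 85; -0.5 -0.5 12.3 0.2 -0.1 0.1 85; -0.5 -0.5 12.3 0.2 -0.1 0.1 85
```

Request:
send_rows --increments "-0.6 -0.6 10 0.2 -0.1 0 85; -0.5 -0.6 10 0.2 -0.1 0 85; -0.5 -0.5 10 0.2 -0.1 0 85; 0 0 0 0 0 0 85; 0 0 0 0 0 0 85"

```text
clock: 4.48
tool_pos: [0.4421, 0.2041, 0.0201]
orientation: [2.341, 2.094, 0.012]
contact_force: [-0.1, 0.5, -0.6]
width: 0.0851
```

```bash
python3 - <<'E'
from h import *
s=state();print(s["tool_pos"],yaw(s),s["qpos"])
plan([.4414,.2024,.003],83,n=3)
E
```

```text
[0.44211622 0.20405775 0.0201339 ] 83.61135358020577 [-0.60381168  0.71219539  0.19170473  2.09029015 -0.36393274  0.36228723
 -0.22827974]
-0.6 -0.2 5.7 0.1 -0.1 0.2 85; -0.6 -0.2 5.7 0.1 -0.1 0.2 85; -0.6 -0.2 5.7 0.1 -0.1 0.2 85
```

Request:
send_rows --increments "-0.6 -0.2 5.7 0.1 -0.1 0.2 85; -0.6 -0.2 5.7 0.1 -0.1 0.2 85; -0.6 -0.2 5 0.1 -0.1 0.2 60; 0 0 0 0 0 0 20; 0 0 0 0 0 0 20; 0 0 0 0 0 0 20; 0 0 0 0 0 0 20; 0 0 0 0 0 0 20"

```text
clock: 5.15
tool_pos: [0.4414, 0.2017, 0.0014]
orientation: [-2.355, -2.08, 0.002]
contact_force: [-1.1, 0.5, -0.9]
width: 0.0341
```

Request:
send_rows --increments "0 0 0 0 0 0 20; 0 0 0 0 0 0 20; 0 0 0 0 0 0 20; 0 0 0 0 0 0 20"

```text
clock: 5.48
tool_pos: [0.4414, 0.2019, 0.0017]
orientation: [2.355, 2.08, -0.001]
contact_force: [0.2, 0.6, -0.4]
width: 0.034
```

```bash
python3 - <<'E'
from h import *
s=state();print(s)
print(yaw(s))
E
```

```text
{'clock': 5.4833, 'qpos': array([-0.59103986,  0.74855053,  0.17648804,  2.09336775, -0.37703756,
        0.32994504, -0.22630237]), 'qd': array([-0.0013403 ,  0.00012409,  0.00013803,  0.00062635, -0.00059427,
       -0.00095758, -0.00011782]), 'effort': array([ 5.78401217e-03, -4.09281635e+01,  2.49004841e+00, -5.85759401e+00,
        4.19491902e-03,  2.84851470e-03,  8.59476586e-06]), 'tool_pos': array([0.4414316 , 0.20189386, 0.00166909]), 'orientation': array([ 2.35453026e+00,  2.07985207e+00, -1.26420491e-03]), 'contact_force': array([ 0.17200619,  0.55768443, -0.38127697]), 'torque': array([ 0.00722957, -0.03925166, -0.00328377]), 'width': 0.03400181079746651}
82.91094134135105
```

Request:
send_rows --increments "0 0 -15 0 0 0 20; 0 0 -30 0 0 0 20; 0 0 -35 0 0 0 20; 0 0 -35 0 0 0 20; 0 0 -35 0 0 0 20; 0 0 -35 0 0 0 20; 0 0 -35 0 0 0 20; 0 0 -30 0 0 0 20"

```text
clock: 6.15
tool_pos: [0.4365, 0.1999, 0.255]
orientation: [-2.351, -2.074, 0.035]
contact_force: [0.8, 1.2, -1.4]
width: 0.0343
```

```bash
python3 - <<'E'
from h import *
s=state();print(s["tool_pos"],yaw(s),s["width"],s["contact_force"])
plan([.525,.015,.27],75.5,claw=20,step=35)
E
```

```text
[0.43650547 0.19985747 0.2550214 ] 82.84908862428394 0.03434246590156668 [ 0.78141968  1.21875996 -1.39238136]
-28.8 18.4 -2.5 -0.2 0.1 1.2 20; -28.4 19 -2.5 -0.2 0.1 1.2 20; -27.9 19.7 -2.5 -0.2 0.1 1.2 20; -27.5 20.3 -2.5 -0.2 0.1 1.2 20; -27.1 20.8 -2.5 -0.2 0.1 1.2 20; -26.6 21.4 -2.5 -0.2 0.1 1.2 20
```

Request:
send_rows --increments "-28.8 18.4 -2.5 -0.2 0.1 1.2 20; -28.4 19 -2.5 -0.2 0.1 1.2 20; -27.9 19.7 -2.5 -0.2 0.1 1.2 20; -27.5 20.3 -2.5 -0.2 0.1 1.2 20; -27.1 20.8 -2.5 -0.2 0.1 1.2 20; -26.6 21.4 -2.5 -0.2 0.1 1.2 20; 0 0 0 0 0 0 20; 0 0 0 0 0 0 20"

```text
clock: 6.82
tool_pos: [0.5305, 0.012, 0.2785]
orientation: [2.472, 1.928, 0.028]
contact_force: [-0.0, -0.0, -1.0]
width: 0.0342
```

```bash
python3 - <<'E'
from h import *
s=state();im=snapshot("wrist");C=cam("wrist",s);t=state()
print(s["tool_pos"],t["tool_pos"]-s["tool_pos"],yaw(s))
for l,z in(("magazine",0),("channel_top",.165),("lips",.142),("follower",.147)):
    for d in spot_point("wrist",l)[:2]: print(l,round(d["score"],2),np.round(d["location"],1),ray(C,d["location"],z).round(4))
cv2.imwrite("pics/m1.png",im); cv2.imwrite("pics/m1z.png",cv2.resize(im[40:340,110:410],(800,600)[1:]*2 if 0 else (600,600),interpolation=cv2.INTER_CUBIC))
E
```

```text
[0.53054674 0.0120082  0.2785467 ] [-5.89730687e-06 -1.20434689e-03  1.79796090e-04] 75.92121104414613
magazine 0.67 [242.2 158.2] [0.52   0.0218 0.    ]
channel_top 0.73 [245.9 187.6] [0.5271 0.0187 0.165 ]
lips 0.81 [243.4 183.8] [0.5236 0.0172 0.142 ]
follower 0.61 [244.3 182.3] [0.5254 0.0198 0.147 ]
```

View pics/m1z.png

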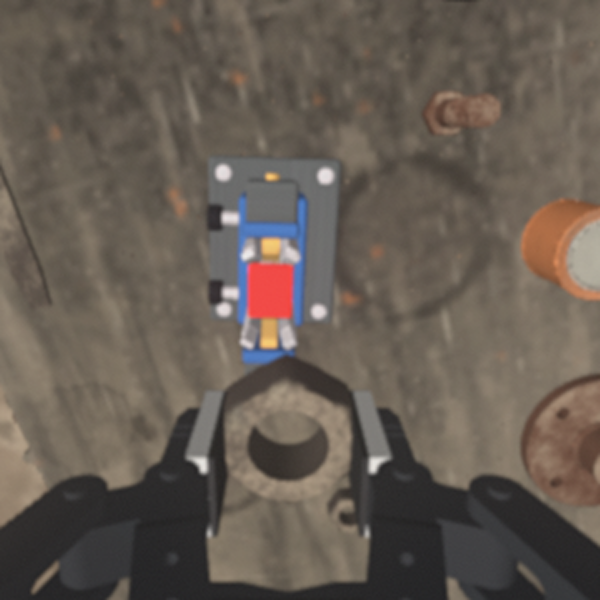

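```bash
python3 - <<'E'
from h import *
s=state();s["tool_pos"]=np.array([0.53054674,0.0120082,0.2785467]);C=cam("wrist",s)  # pose at picture time
u=lambda p:np.array([110,40])+(np.array(p)+.5)/2-.5
S=np.array([ray(C,u(p),.014)[:2] for p in((223,172),(326,176),(319,311),(224,310))])
print(S.round(4).tolist(),S.mean(0))
d=lambda a:np.degrees(np.arctan2(a[1],a[0]))
print("yaw",d(S[1]-S[0]),d(S[2]-S[3]),d(S[0]-S[3])-90,d(S[1]-S[2])-90,"len",[np.linalg.norm(S[i]-S[i-1]).round(4) for i in range(4)])
c=S.mean(0)
for z in(.138,.147,.156): print(z,ray(C,u((270.5,291.3)),z).round(4))
for z in(.156,.165,.174): print("guides",z,ray(C,u((269,291.5)),z).round(4))
b=ray(C,u((289,446)),s["tool_pos"][2]+.017);M=R.from_rotvec(s["orientation"]).as_matrix()
print("nut in tool",M.T@(b-s["tool_pos"]),"z axis",M[:,2])
E
```

```text
[[0.5027, 0.0787], [0.5766, 0.0576], [0.5483, -0.0447], [0.4741, -0.0253]] [0.52540992 0.01658926]
yaw -15.895562447107208 -14.625425263693089 -15.381571594180585 -15.489465703778905 len [np.float64(0.1078), np.float64(0.0769), np.float64(0.1061), np.float64(0.0767)]
0.138 [0.5245 0.014  0.138 ]
0.147 [0.5253 0.0164 0.147 ]
0.156 [0.526  0.0188 0.156 ]
guides 0.156 [0.5252 0.0189 0.156 ]
guides 0.165 [0.526  0.0213 0.165 ]
guides 0.174 [0.5267 0.0237 0.174 ]
nut in tool [ 0.0007819   0.00121779 -0.01697554] z axis [ 0.01769945  0.00703943 -0.99981857]
```

```bash
python3 - <<'E'
from h import *
plan([.5240,.0161,.21],74.6,claw=20,n=4)
E
```

```text
-0.3 -1.8 17.1 0.2 -0.2 0.4 20; -0.3 -1.8 17.1 0.2 -0.2 0.4 20; -0.3 -1.7 17.1 0.2 -0.2 0.4 20; -0.2 -1.6 17.1 0.2 -0.2 0.4 20
```

Request:
send_rows --increments "-0.3 -1.8 17.1 0.2 -0.2 0.4 20; -0.3 -1.8 17.1 0.2 -0.2 0.4 20; -0.3 -1.7 17.1 0.2 -0.2 0.4 20; -0.2 -1.6 17.1 0.2 -0.2 0.4 20; 0 0 0 0 0 0 20; 0 0 0 0 0 0 20"

```text
clock: 7.57
tool_pos: [0.5234, 0.0255, 0.2087]
orientation: [2.483, 1.924, 0.004]
contact_force: [0.9, -0.5, -0.2]
width: 0.0342
```

```bash
cat > g.py <<'E'
from h import *;import sys
a=[float(x) for x in sys.argv[1:]]
s=state();M=R.from_rotvec(s["orientation"]).as_matrix()
print(s["clock"],s["tool_pos"].round(4),"yaw",yaw(s).round(2),"tilt",M[:2,2].round(4),"F",s["contact_force"].round(1),"T",s["torque"].round(2),"w",s["width"].round(4))
plan(a[:3],a[3],claw=int(a[5]),n=int(a[4]))
E
python3 g.py .5240 .0161 .19 74.6 2 20
```

```text
Traceback (most recent call last):
  File "g.py", line 4, in <module>
    print(s["clock"],s["tool_pos"].round(4),"yaw",yaw(s).round(2),"tilt",M[:2,2].round(4),"F",s["contact_force"].round(1),"T",s["torque"].round(2),"w",s["width"].round(4))
                                                                                                                                                       ^^^^^^^^^^^^^^^^
AttributeError: 'float' object has no attribute 'round'
```

```bash
sed -i 's/s\["width"\].round(4)/round(s["width"],4)/' g.py
python3 g.py .5240 .0161 .19 74.6 3 20
```

```text
7.5667 [0.5234 0.0255 0.2087] yaw 75.54 tilt [0.0023 0.0014] F [ 0.9 -0.5 -0.2] T [-0.04 -0.03 -0.07] w 0.0342
-3 1 6.2 0 -0 0.3 20; -3 1 6.2 0 -0 0.3 20; -3 1 6.2 0 -0 0.3 20
```

Request:
send_rows --increments "-4.5 1.5 0 0 0 0.5 20; -4.5 1.5 0 0 0 0.4 20; 0 0 0 0 0 0 20; 0 0 0 0 0 0 20"

```text
clock: 7.9
tool_pos: [0.5257, 0.0168, 0.2116]
orientation: [2.494, 1.906, 0.012]
contact_force: [0.6, 0.6, -1.1]
width: 0.0337
```

```bash
python3 g.py .5240 .0161 .18 74.6 5 20
```

```text
7.9 [0.5257 0.0168 0.2116] yaw 74.77 tilt [0.0074 0.0024] F [ 0.6  0.6 -1.1] T [-0.    0.02  0.03] w 0.0337
-0.2 -0.3 6.3 0.1 -0 0 20; -0.2 -0.3 6.3 0.1 -0 0 20; -0.2 -0.3 6.3 0.1 -0 0 20; -0.2 -0.3 6.3 0.1 -0 0 20; -0.2 -0.3 6.3 0.1 -0 0 20
```

Request:
send_rows --increments "-0.3 -0.5 5 0.1 0 0 20; -0.3 -0.5 5 0.1 0 0 20; -0.3 -0.5 5 0.1 0 0 20; -0.3 -0.3 5 0.1 0 0 20; -0.2 -0.3 5 0.1 0 0 20; 0 0 0 0 0 0 20; 0 0 0 0 0 0 20"

```text
clock: 8.48
tool_pos: [0.5239, 0.0153, 0.185]
orientation: [-2.494, -1.904, -0.006]
contact_force: [-0.5, -0.8, -0.5]
width: 0.0339
```

```bash
python3 g.py .5240 .0161 .178 74.6 2 20
```

```text
8.4833 [0.5239 0.0153 0.185 ] yaw 74.7 tilt [0.0004 0.0053] F [-0.5 -0.8 -0.5] T [-0.   -0.03 -0.02] w 0.0339
0.4 -0 3.5 -0 -0.1 0 20; 0.4 -0 3.5 -0 -0.1 0 20
```

Request:
send_rows --increments "0.5 0 3 0 -0.1 0 20; 0.4 0 3 0 -0.1 0 20; 0 0 3 0 -0.1 0 20; 0 0 3 0 0 0 20; 0 0 3 0 0 0 20; 0 0 0 0 0 0 20"

```text
clock: 8.98
tool_pos: [0.5244, 0.0167, 0.1684]
orientation: [-2.496, -1.907, 0.001]
contact_force: [0.3, -0.4, -0.1]
width: 0.0339
```

```bash
python3 g.py .5240 .0161 .155 74.6 4 20
```

```text
8.9833 [0.5244 0.0167 0.1684] yaw 74.74 tilt [-0.0009 -0.0002] F [ 0.3 -0.4 -0.1] T [-0.02  0.01 -0.01] w 0.0339
-0.2 -0.1 3.4 -0 0 0 20; -0.2 -0.1 3.4 -0 0 0 20; -0.2 -0.1 3.4 -0 0 0 20; -0.2 -0.1 3.4 -0 0 0 20
```

Request:
send_rows --increments "-0.2 -0.1 2 0 0 0 20; -0.2 -0.1 2 0 0 0 20; -0.1 0 2 0 0 0 20; 0 0 2 0 0 0 20; 0 0 0 0 0 0 20"

```text
clock: 9.4
tool_pos: [0.5242, 0.0161, 0.1597]
orientation: [-2.497, -1.907, 0.001]
contact_force: [-0.6, -0.2, -0.8]
width: 0.0342
```

Request:
send_rows --increments "0 0 2 0 0 0 20; 0 0 2 0 0 0 20; 0 0 2 0 0 0 20; 0 0 0 0 0 0 20"

```text
clock: 9.73
tool_pos: [0.5243, 0.016, 0.1532]
orientation: [2.497, 1.906, -0.0]
contact_force: [-0.5, 0.0, -2.1]
width: 0.034
```

```bash
python3 g.py .5240 .0161 .150 74.6 4 20
```

```text
9.7333 [0.5243 0.016  0.1532] yaw 74.73 tilt [-0.0001 -0.0002] F [-0.5  0.  -2.1] T [-0.04  0.   -0.01] w 0.034
0 -0.1 0.8 -0 0 0 20; 0 -0.1 0.8 -0 0 0 20; 0 -0.1 0.8 -0 0 0 20; 0 -0.1 0.8 -0 0 0 20
```

Request:
send_rows --increments "0 0 1.5 0 0 0 20; 0 0 1.5 0 0 0 20; 0 0 0 0 0 0 20"

```text
clock: 9.98
tool_pos: [0.5252, 0.016, 0.1514]
orientation: [2.496, 1.906, 0.003]
contact_force: [-1.0, -0.5, 1.2]
width: 0.0336
```

Request:
send_rows --increments "0 0 1.5 0 0 0 20; 0 0 1.5 0 0 0 20; 0 0 0 0 0 0 20"

```text
clock: 10.23
tool_pos: [0.526, 0.0159, 0.1512]
orientation: [2.496, 1.906, 0.008]
contact_force: [0.3, 0.6, 1.2]
width: 0.0336
```

Request:
send_rows --increments "0 0 1.5 0 0 0 20; 0 0 1.5 0 0 0 20; 0 0 0 0 0 0 20"

```text
clock: 10.48
tool_pos: [0.5266, 0.0156, 0.1512]
orientation: [2.496, 1.905, 0.013]
contact_force: [-1.0, -0.6, 0.9]
width: 0.034
```

```bash
python3 g.py .5243 .0161 .150 74.6 2 20; python3 -c "
from station import *
s=state();print(s['qpos'].round(3),s['effort'].round(1))"
```

```text
10.4833 [0.5266 0.0156 0.1512] yaw 74.7 tilt [0.0071 0.0038] F [-1.  -0.6  0.9] T [-0.03  0.22  0.01] w 0.034
-0.1 -1.2 0.6 0.2 -0.2 0 20; -0.1 -1.2 0.6 0.2 -0.2 0 20
[-0.348  0.552  0.421  1.892 -0.323  0.757 -0.014] [  0.  -36.5   4.1 -12.7  -0.1  -0.4   0. ]
```

Request:
send_rows --increments "0 -1.2 -1 0.2 -0.2 0 20; 0 -1.2 1 0.2 -0.2 0 20; 0 0 3 0 0 0 20; 0 0 3 0 0 0 20"

```text
clock: 10.82
tool_pos: [0.5261, 0.0159, 0.1477]
orientation: [2.495, 1.904, 0.003]
contact_force: [-3.2, 0.6, 12.3]
width: 0.0342
```

```bash
python3 g.py .5243 .0161 .148 74.6 1 20
```

```text
10.8167 [0.5261 0.0159 0.1477] yaw 74.69 tilt [ 0.0031 -0.0011] F [-3.2  0.6 12.3] T [ 0.05  0.76 -0.02] w 0.0342
-0.3 -1.7 -0.3 0.2 0 0.1 20
```

Request:
send_rows --increments "0 -1.2 3 0.1 0 0 20; 0 -1 3 0.1 0 0 20; 0 -1 3 0.1 0 0 20"

```text
clock: 11.07
tool_pos: [0.5261, 0.0159, 0.1423]
orientation: [2.495, 1.904, 0.008]
contact_force: [-0.7, -0.8, 5.8]
width: 0.0342
```

Request:
send_rows --increments "0 -0.8 3 0.1 0 0 20; 0 -0.8 3 0.1 0 0 20; 0 -0.8 3 0.1 0 0 20"

```text
clock: 11.32
tool_pos: [0.5261, 0.0159, 0.1352]
orientation: [2.495, 1.904, 0.009]
contact_force: [-0.3, -0.3, 6.1]
width: 0.0339
```

```bash
python3 g.py .5243 .0161 .13 74.6 5 20
```

```text
11.3167 [0.5261 0.0159 0.1352] yaw 74.69 tilt [0.0062 0.0009] F [-0.3 -0.3  6.1] T [-0.12  0.23 -0.01] w 0.0339
-0.1 -0.4 1 0.1 -0 0 20; -0.1 -0.4 1 0.1 -0 0 20; -0.1 -0.4 1 0.1 -0 0 20; -0.1 -0.4 1 0.1 -0 0 20; -0.1 -0.4 1 0.1 -0 0 20
```

Request:
send_rows --increments "0 0 2.5 0.2 0 0 20; 0 0 2.5 0.1 0 0 20"

```text
clock: 11.48
tool_pos: [0.5262, 0.0159, 0.131]
orientation: [-2.496, -1.905, -0.004]
contact_force: [-1.9, 0.8, 7.1]
width: 0.0339
```

Request:
send_rows --increments "0 0 2.5 0.1 0 0 20"

```text
clock: 11.57
tool_pos: [0.5261, 0.0159, 0.1284]
orientation: [-2.495, -1.904, -0.002]
contact_force: [0.8, 0.2, -2.8]
width: 0.0338
```

Request:
send_rows --increments "0 0 2 0 0 0 20"

```text
clock: 11.65
tool_pos: [0.5262, 0.016, 0.1262]
orientation: [-2.495, -1.905, -0.001]
contact_force: [-0.5, 0.2, 5.0]
width: 0.0347
```

Request:
send_rows --increments "0 0 2 0 0 0 20"

```text
clock: 11.73
tool_pos: [0.5262, 0.0159, 0.1242]
orientation: [-2.495, -1.904, -0.001]
contact_force: [-1.8, 0.7, 5.9]
width: 0.0339
```

Request:
send_rows --increments "0 0 0 0 0 0 50; 0 0 0 0 0 0 70; 0 0 0 0 0 0 70; 0 0 0 0 0 0 70; 0 0 0 0 0 0 70"

```text
clock: 12.15
tool_pos: [0.5254, 0.0164, 0.1222]
orientation: [-2.493, -1.905, 0.003]
contact_force: [0.4, 0.3, -0.0]
width: 0.0703
```

Request:
send_rows --increments "0 0 -10 0 0 0 70; 0 0 -20 0 0 0 70; 0 0 -30 0 0 0 70; 0 0 -35 0 0 0 70; 0 0 -35 0 0 0 70; 0 0 -25 0 0 0 70; 0 0 0 0 0 0 85"

```text
clock: 12.73
tool_pos: [0.5246, 0.0154, 0.2858]
orientation: [-2.493, -1.901, 0.01]
contact_force: [1.3, -0.4, 1.4]
width: 0.0803
```

```bash
python3 - <<'E'
from h import *
s=state();print(s["tool_pos"],s["contact_force"])
im=snapshot("wrist");cv2.imwrite("pics/m2.png",cv2.resize(im[90:290,160:360],(500,500),interpolation=cv2.INTER_CUBIC))
plan([.535,-.225,.27],76)
E
```

```text
[0.52463811 0.0154407  0.28583119] [ 1.31935313 -0.39885426  1.38326499]
-32.7 10.7 2 -0.1 0 -0.2 85; -32.7 10.6 2 -0.1 0 -0.2 85; -32.8 10.5 2 -0.1 0 -0.2 85; -32.8 10.3 2 -0.1 0 -0.2 85; -32.8 10.2 2 -0.1 0 -0.2 85; -32.9 10.1 2 -0.1 0 -0.2 85; -32.9 10 2 -0.1 0 -0.2 85
```

View pics/m2.png

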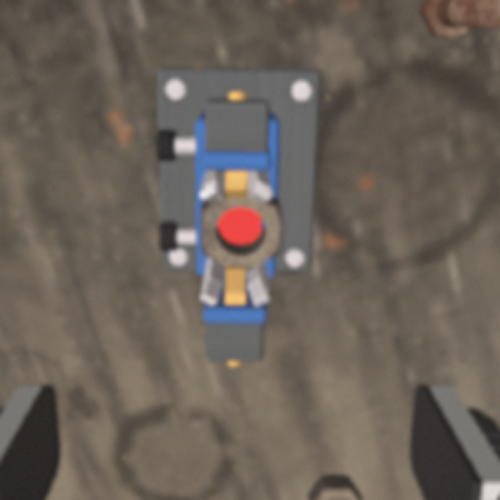

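Request:
send_rows --increments "-32.7 10.7 2 -0.1 0 -0.2 85; -32.7 10.6 2 -0.1 0 -0.2 85; -32.8 10.5 2 -0.1 0 -0.2 85; -32.8 10.3 2 -0.1 0 -0.2 85; -32.8 10.2 2 -0.1 0 -0.2 85; -32.9 10.1 2 -0.1 0 -0.2 85; -32.9 10 2 -0.1 0 -0.2 85; 0 0 0 0 0 0 85"

```text
clock: 13.45
tool_pos: [0.5336, -0.2272, 0.2623]
orientation: [-2.452, -1.947, 0.01]
contact_force: [-0.5, -0.5, 0.0]
width: 0.0848
```

```bash
python3 g.py .526 -.24 .13 76 5 85
```

```text
13.45 [ 0.5336 -0.2272  0.2623] yaw 76.91 tilt [-0.0112  0.0039] F [-0.5 -0.5  0. ] T [-0.14  0.07 -0.01] w 0.0848
-2.9 -0.6 26.5 -0.1 -0 0.2 85; -2.9 -0.6 26.5 -0.1 -0 0.2 85; -2.9 -0.7 26.5 -0.1 -0 0.2 85; -2.9 -0.8 26.5 -0.1 -0 0.2 85; -2.8 -0.8 26.5 -0.1 -0 0.2 85
```

Request:
send_rows --increments "-2.9 -0.6 26.5 -0.1 0 0.2 85; -2.9 -0.6 26.5 -0.1 0 0.2 85; -2.9 -0.7 26.5 -0.1 0 0.2 85; -2.9 -0.8 26.5 -0.1 0 0.2 85; -2.8 -0.8 26.5 -0.1 0 0.2 85; 0 0 0 0 0 0 85; 0 0 0 0 0 0 85"

```text
clock: 14.03
tool_pos: [0.5202, -0.2436, 0.1205]
orientation: [-2.481, -1.911, 0.011]
contact_force: [0.6, 1.1, 1.2]
width: 0.0849
```

```bash
python3 nut.py n2
```

```text
[ 0.52016608 -0.24363022  0.12051698] [-3.77198971e-04  4.02410364e-04 -8.99927287e-05] 75.21828506458402
0.86 [263.6, 196.7] [ 0.5285 -0.2503  0.0095] 1060
[ 0.53119143 -0.24167063] 11.770451675232032 -0.7864468692923711
```

View pics/n2.png

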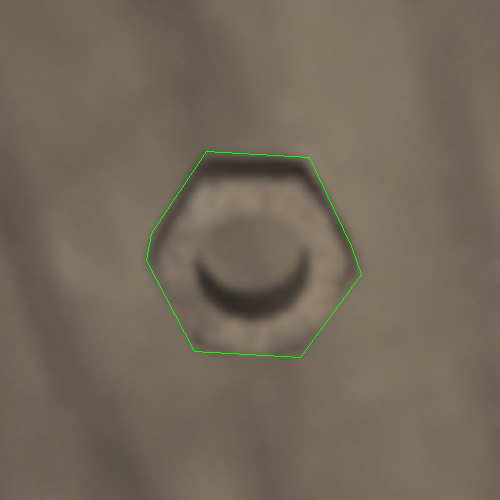

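```bash
python3 g.py .5305 -.2417 .05 101.8 5 85
```

```text
14.1333 [ 0.5208 -0.2436  0.1216] yaw 75.27 tilt [-0.0095  0.0027] F [-0.3 -0.1  0. ] T [-0.02  0.   -0.  ] w 0.085
0.8 1.9 14.3 -0.1 -0 -5.3 85; 0.7 2 14.3 -0.1 -0 -5.3 85; 0.5 2 14.3 -0.1 -0 -5.3 85; 0.3 2 14.3 -0.1 -0 -5.3 85; 0.1 2 14.3 -0.1 -0 -5.3 85
```

Request:
send_rows --increments "0.8 1.9 14.3 -0.1 0 -5.3 85; 0.7 2 14.3 -0.1 0 -5.3 85; 0.5 2 14.3 -0.1 0 -5.3 85; 0.3 2 14.3 -0.1 0 -5.3 85; 0.1 2 14.3 -0.1 0 -5.3 85; 0 0 0 0 0 0 85; 0 0 0 0 0 0 85"

```text
clock: 14.72
tool_pos: [0.5424, -0.2448, 0.0619]
orientation: [1.937, 2.441, 0.013]
contact_force: [0.0, 0.3, 0.3]
width: 0.0849
```

```bash
python3 g.py .5305 -.2417 .03 101.8 3 85
```

```text
14.7167 [ 0.5424 -0.2448  0.0619] yaw 103.13 tilt [ 0.0253 -0.0091] F [0.  0.3 0.3] T [ 0.02  0.04 -0.04] w 0.0849
2.1 -3.9 10.5 0.4 0.3 0.4 85; 2 -3.8 10.6 0.4 0.3 0.4 85; 1.9 -3.7 10.6 0.4 0.3 0.4 85
```

Request:
send_rows --increments "2.1 -6 3 0.6 0.5 0.6 85; 2 -6 6 0.6 0.5 0.6 85; 0 0 8 0 0 0 85; 0 0 8 0 0 0 85; 0 0 0 0 0 0 85; 0 0 0 0 0 0 85"

```text
clock: 15.22
tool_pos: [0.5316, -0.2449, 0.0398]
orientation: [1.985, 2.428, 0.006]
contact_force: [-0.7, -0.3, 0.2]
width: 0.0846
```

```bash
python3 g.py .5305 -.2417 .002 101.8 4 85
```

```text
15.2167 [ 0.5316 -0.2449  0.0398] yaw 101.47 tilt [ 0.0063 -0.0004] F [-0.7 -0.3  0.2] T [ 0.01  0.04 -0.03] w 0.0846
0.9 -0.2 9.5 0.1 0 -0.1 85; 0.9 -0.1 9.5 0.1 0 -0.1 85; 0.8 -0.1 9.5 0.1 0 -0.1 85; 0.8 -0.1 9.5 0.1 0 -0.1 85
```

Request:
send_rows --increments "0.9 -0.2 8 0.1 0 -0.1 85; 0.9 -0.1 8 0.1 0 -0.1 85; 0.8 -0.1 8 0.1 0 0 85; 0 0 0 0 0 0 85; 0 0 0 0 0 0 85"

```text
clock: 15.63
tool_pos: [0.5306, -0.2418, 0.0126]
orientation: [1.983, 2.436, -0.001]
contact_force: [0.1, 0.1, 0.8]
width: 0.0848
```

```bash
python3 g.py .5305 -.2417 .002 101.8 2 85
```

```text
15.6333 [ 0.5306 -0.2418  0.0126] yaw 101.7 tilt [-0.0002 -0.001 ] F [0.1 0.1 0.8] T [ 0.04  0.01 -0.01] w 0.0848
0.1 -0.1 5.3 -0 0 -0.1 85; 0.1 -0.1 5.3 -0 0 -0.1 85
```

Request:
send_rows --increments "0 0 5 0 0 0 85; 0 0 5 0 0 0 60; 0 0 0 0 0 0 20; 0 0 0 0 0 0 20; 0 0 0 0 0 0 20; 0 0 0 0 0 0 20; 0 0 0 0 0 0 20; 0 0 0 0 0 0 20"

```text
clock: 16.3
tool_pos: [0.5311, -0.2422, 0.002]
orientation: [1.983, 2.435, -0.001]
contact_force: [0.2, 0.1, -2.1]
width: 0.0339
```

Request:
send_rows --increments "0 0 0 0 0 0 20; 0 0 0 0 0 0 20"

```text
clock: 16.47
tool_pos: [0.5309, -0.2421, 0.0019]
orientation: [1.983, 2.435, -0.001]
contact_force: [0.3, -0.6, -1.2]
width: 0.0339
```

```bash
python3 g.py .5305 -.2417 .27 101.8 8 20
```

```text
16.4667 [ 0.5309 -0.2421  0.0019] yaw 101.68 tilt [ 0.0007 -0.0014] F [ 0.3 -0.6 -1.2] T [ 0.    0.03 -0.03] w 0.0339
0 -0 -33.5 0 0 -0 20; 0 -0 -33.5 0 0 -0 20; 0 -0 -33.5 0 0 -0 20; 0 -0 -33.5 0 0 -0 20; 0 -0 -33.5 0 0 -0 20; 0 -0 -33.5 0 0 -0 20; 0 -0 -33.5 0 0 -0 20; 0.1 -0 -33.5 0 0 -0 20
```

Underside is 1.9 mm below the TCP, as with the first nut.

Request:
send_rows --increments "0 0 -15 0 0 0 20; 0 0 -33 0 0 0 20; 0 0 -35 0 0 0 20; 0 0 -35 0 0 0 20; 0 0 -35 0 0 0 20; 0 0 -35 0 0 0 20; 0 0 -35 0 0 0 20; 0 0 -35 0 0 0 20"

```text
clock: 17.13
tool_pos: [0.525, -0.2384, 0.2599]
orientation: [-1.969, -2.415, 0.012]
contact_force: [0.8, -1.3, -1.3]
width: 0.034
```

```bash
python3 g.py .526 .010 .26 74.6 8 20
```

```text
17.1333 [ 0.525  -0.2384  0.2599] yaw 101.62 tilt [-0.0247  0.01  ] F [ 0.8 -1.3 -1.3] T [-0.01 -0.06 -0.05] w 0.034
30.4 6.4 0.3 -0.2 -0.1 3.4 20; 30.7 4.6 0.3 -0.2 -0.1 3.4 20; 30.9 2.8 0.2 -0.2 -0.1 3.4 20; 31 0.9 0.2 -0.2 -0.1 3.4 20; 31 -0.9 0.2 -0.2 -0.1 3.4 20; 30.9 -2.7 0.1 -0.2 -0.1 3.4 20; 30.7 -4.5 0.1 -0.2 -0.1 3.4 20; 30.4 -6.3 0 -0.2 -0.1 3.4 20
```

Request:
send_rows --increments "30.4 6.4 0.3 -0.2 -0.1 3.4 20; 30.7 4.6 0.3 -0.2 -0.1 3.4 20; 30.9 2.8 0.2 -0.2 -0.1 3.4 20; 31 0.9 0.2 -0.2 -0.1 3.4 20; 31 -0.9 0.2 -0.2 -0.1 3.4 20; 30.9 -2.7 0.1 -0.2 -0.1 3.4 20; 30.7 -4.5 0.1 -0.2 -0.1 3.4 20; 30.4 -6.3 0 -0.2 -0.1 3.4 20"

```text
clock: 17.8
tool_pos: [0.532, 0.0039, 0.2688]
orientation: [2.519, 1.824, 0.013]
contact_force: [0.6, -0.1, -0.9]
width: 0.0341
```

Request:
send_rows --increments "0 0 0 0 0 0 20; 0 0 0 0 0 0 20"

```text
clock: 17.97
tool_pos: [0.5312, 0.0154, 0.2674]
orientation: [2.511, 1.847, 0.016]
contact_force: [-0.8, -2.0, -0.2]
width: 0.034
```

```bash
python3 - <<'E'
from h import *
s=state();im=snapshot("wrist");C=cam("wrist",s);cv2.imwrite("pics/m3.png",cv2.resize(im[40:340,110:410],(600,600),interpolation=cv2.INTER_CUBIC))
E
python3 g.py .5255 .0159 .21 74.6 4 20
```

```text
18.0167 [0.5312 0.0168 0.2671] yaw 72.73 tilt [ 0.0222 -0.0119] F [ 0.2  1.5 -1.7] T [0.15 0.1  0.03] w 0.0339
-0.6 -1.6 14.2 0.4 0.1 -0.5 20; -0.6 -1.6 14.3 0.4 0.1 -0.5 20; -0.6 -1.5 14.3 0.4 0.1 -0.5 20; -0.6 -1.4 14.3 0.4 0.1 -0.5 20
```

View pics/m3.png

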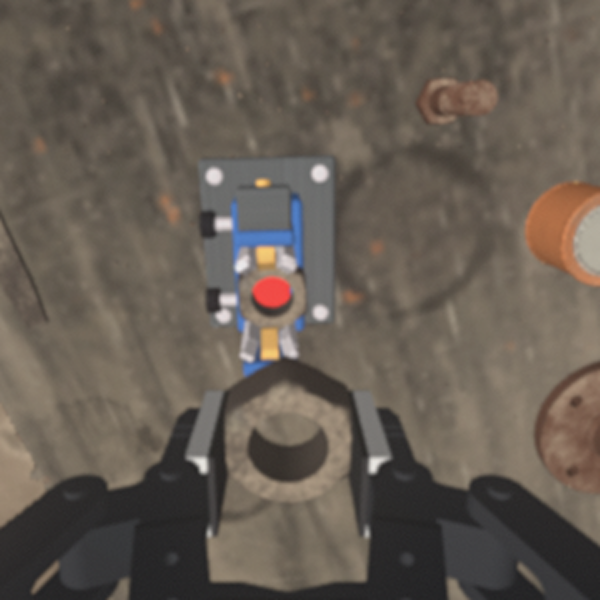

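Request:
send_rows --increments "-0.6 -1.6 14.2 0.4 0.1 -0.5 20; -0.6 -1.6 14.3 0.4 0.1 -0.5 20; -0.6 -1.5 14.3 0.4 0.1 -0.5 20; -0.6 -1.4 14.3 0.4 0.1 -0.5 20; 0 0 0 0 0 0 20; 0 0 0 0 0 0 20"

```text
clock: 18.52
tool_pos: [0.5255, 0.0095, 0.2091]
orientation: [-2.501, -1.898, -0.001]
contact_force: [1.4, -0.4, -0.6]
width: 0.034
```

```bash
python3 g.py .5257 .0159 .19 74.7 3 20
```

```text
18.5167 [0.5255 0.0095 0.2091] yaw 74.41 tilt [-0.0008  0.0018] F [ 1.4 -0.4 -0.6] T [-0.02  0.01 -0.01] w 0.034
2.1 -0.5 6.4 -0 -0 -0.1 20; 2.1 -0.5 6.4 -0 -0 -0.1 20; 2.1 -0.5 6.4 -0 -0 -0.1 20
```

Request:
send_rows --increments "2.5 -0.5 5 0 0 -0.1 20; 2.1 -0.5 5 0 0 -0.1 20; 1.6 -0.5 5 0 0 0 20; 0 0 5 0 0 0 20; 0 0 0 0 0 0 20; 0 0 0 0 0 0 20"

```text
clock: 19.02
tool_pos: [0.5276, 0.0147, 0.1899]
orientation: [2.5, 1.9, 0.008]
contact_force: [0.2, -0.3, -1.0]
width: 0.0341
```

```bash
python3 g.py .5257 .0159 .178 74.7 2 20
```

```text
19.0167 [0.5276 0.0147 0.1899] yaw 74.46 tilt [0.0049 0.0016] F [ 0.2 -0.3 -1. ] T [0.01 0.02 0.  ] w 0.0341
0.3 -1.1 6 0.1 -0.1 -0.1 20; 0.3 -1.1 6 0.1 -0.1 -0.1 20
```

Request:
send_rows --increments "0.6 -1.2 3 0.1 -0.1 -0.1 20; 0.5 -1 3 0.1 -0.1 -0.1 20; 0.2 0 3 0 0 0 20; 0 0 3 0 0 0 20; 0 0 0 0 0 0 20; 0 0 0 0 0 0 20"

```text
clock: 19.52
tool_pos: [0.526, 0.0171, 0.1771]
orientation: [2.496, 1.906, 0.0]
contact_force: [-1.1, 0.8, -0.7]
width: 0.0334
```

```bash
python3 g.py .5257 .0159 .165 74.7 4 20
```

```text
19.5167 [0.526  0.0171 0.1771] yaw 74.73 tilt [ 0.0011 -0.001 ] F [-1.1  0.8 -0.7] T [-0.04 -0.02 -0.  ] w 0.0334
-0.3 -0 3 0 0 0 20; -0.3 -0 3 0 0 0 20; -0.3 -0 3 0 0 0 20; -0.3 0 3 0 0 0 20
```

Request:
send_rows --increments "-0.4 0 3 0 0 0 20; -0.4 0 3 0 0 0 20; -0.2 0 3 0 0 0 20; 0 0 3 0 0 0 20; 0 0 3 0 0 0 20; 0 0 0 0 0 0 20"

```text
clock: 20.02
tool_pos: [0.5259, 0.0158, 0.1607]
orientation: [2.496, 1.905, 0.001]
contact_force: [0.4, -0.2, -0.8]
width: 0.0341
```

```bash
python3 g.py .5259 .0159 .155 74.7 3 20
```

```text
20.0167 [0.5259 0.0158 0.1607] yaw 74.71 tilt [ 0.0016 -0.0011] F [ 0.4 -0.2 -0.8] T [ 0.02 -0.    0.04] w 0.0341
0 -0 1.9 0 0 0 20; 0 -0 1.9 0 0 0 20; 0 -0 1.9 0 0 0 20
```

Request:
send_rows --increments "0 0 2.5 0 0 0 20; 0 0 2.5 0 0 0 20; 0 0 3 0 0 0 20; 0 0 3 0 0 0 20"

```text
clock: 20.35
tool_pos: [0.527, 0.0163, 0.1502]
orientation: [2.495, 1.905, 0.005]
contact_force: [-2.1, -0.2, 10.4]
width: 0.0338
```

Request:
send_rows --increments "0 0 3 0 0 0 20; 0 0 3 0 0 0 20; 0 0 3 0 0 0 20"

```text
clock: 20.6
tool_pos: [0.5271, 0.0163, 0.1465]
orientation: [-2.497, -1.906, -0.01]
contact_force: [-7.0, 0.3, 22.0]
width: 0.0338
```

```bash
python3 g.py .5259 .0159 .14 74.7 2 20
```

```text
20.6 [0.5271 0.0163 0.1465] yaw 74.72 tilt [0.0047 0.004 ] F [-7.   0.3 22. ] T [0.3  1.58 0.03] w 0.0338
-0.4 -0.5 3.2 0.1 -0.1 0 20; -0.4 -0.5 3.2 0.1 -0.1 0 20
```

Request:
send_rows --increments "-0.4 -1.5 1 0.1 -0.1 0 20; -0.2 -1 2 0.1 -0.1 0 20"

```text
clock: 20.77
tool_pos: [0.5269, 0.0164, 0.1474]
orientation: [2.496, 1.905, 0.013]
contact_force: [-3.1, 1.0, 13.7]
width: 0.0338
```

Request:
send_rows --increments "0 -0.8 2.5 0.1 0 0 20; 0 -0.5 2.5 0 0 0 20"

```text
clock: 20.93
tool_pos: [0.527, 0.0164, 0.1473]
orientation: [2.497, 1.905, 0.018]
contact_force: [-5.2, 1.7, 17.4]
width: 0.0338
```

```bash
python3 g.py .5261 .0159 .14 74.7 2 20
```

```text
20.9333 [0.527  0.0164 0.1473] yaw 74.68 tilt [0.01   0.0061] F [-5.2  1.7 17.4] T [0.13 1.14 0.02] w 0.0338
-0.4 -0.4 3.6 0.2 -0.2 -0 20; -0.4 -0.4 3.6 0.2 -0.2 -0 20
```

Request:
send_rows --increments "-0.4 -1 -3 0.3 -0.3 0 20; 0 -0.5 -2 0.2 -0.2 0 20; 0 0 0 0 0 0 20"

```text
clock: 21.18
tool_pos: [0.5265, 0.0164, 0.154]
orientation: [2.497, 1.905, 0.004]
contact_force: [0.4, -1.1, 0.1]
width: 0.0338
```

```bash
python3 g.py .5258 .0159 .151 74.7 2 20
```

```text
21.1833 [0.5265 0.0164 0.154 ] yaw 74.68 tilt [0.0029 0.0005] F [ 0.4 -1.1  0.1] T [0.04 0.   0.02] w 0.0338
-0.3 -0.3 1.5 0.1 -0 -0 20; -0.3 -0.3 1.5 0.1 -0 -0 20
```

Request:
send_rows --increments "-0.4 -1.2 1 0.1 0 0 20; -0.3 -0.8 2 0.1 0 0 20; 0 -0.5 3 0.1 0 0 20; 0 -0.5 3 0.1 0 0 20"

```text
clock: 21.52
tool_pos: [0.5261, 0.0162, 0.1472]
orientation: [-2.497, -1.906, -0.005]
contact_force: [-2.5, 0.6, 14.5]
width: 0.0341
```

Request:
send_rows --increments "0 -0.5 3 0.2 0 0 20; 0 -0.5 3.2 0.2 0 0 20"

```text
clock: 21.68
tool_pos: [0.5263, 0.0163, 0.1435]
orientation: [-2.493, -1.902, -0.003]
contact_force: [-0.7, 0.6, 8.4]
width: 0.0337
```

```bash
python3 g.py .5261 .0159 .14 74.7 2 20
```

```text
21.6833 [0.5263 0.0163 0.1435] yaw 74.69 tilt [-0.0017  0.0058] F [-0.7  0.6  8.4] T [ 0.02  0.26 -0.02] w 0.0337
-0.2 -0 1.7 -0.1 -0.1 -0 20; -0.2 -0 1.7 -0.1 -0.1 -0 20
```

Passed the lip slopes. Continue gently; the snap is expected at TCP z ≈ 0.128.

Request:
send_rows --increments "-0.2 0 2.5 0 -0.1 0 20; 0 0 2.5 0 -0.1 0 20; 0 0 2.5 0 0 0 20"

```text
clock: 21.93
tool_pos: [0.5263, 0.0163, 0.1379]
orientation: [-2.494, -1.902, -0.001]
contact_force: [-1.8, 0.7, 8.3]
width: 0.0343
```

Request:
send_rows --increments "0 0 2.5 0 0 0 20; 0 0 2.5 0 0 0 20"

```text
clock: 22.1
tool_pos: [0.5263, 0.0162, 0.1342]
orientation: [-2.493, -1.902, -0.002]
contact_force: [-2.9, 0.8, 8.3]
width: 0.0339
```

```bash
python3 g.py .5261 .0159 .13 74.7 2 20
```

```text
22.1 [0.5263 0.0162 0.1342] yaw 74.68 tilt [-0.0022  0.0054] F [-2.9  0.8  8.3] T [ 0.06  0.41 -0.  ] w 0.0339
-0.2 -0 2.1 -0.1 -0.1 -0 20; -0.2 -0 2.1 -0.1 -0.1 -0 20
```

Request:
send_rows --increments "0 0 2 0 -0.1 0 20; 0 0 2 0 -0.1 0 20"

```text
clock: 22.27
tool_pos: [0.5263, 0.0162, 0.1315]
orientation: [-2.494, -1.903, 0.001]
contact_force: [-2.0, 1.1, 7.9]
width: 0.0342
```

Request:
send_rows --increments "0 0 1.5 0 0 0 20"

```text
clock: 22.35
tool_pos: [0.5263, 0.0162, 0.1306]
orientation: [-2.494, -1.902, 0.0]
contact_force: [-1.5, 1.3, 8.8]
width: 0.034
```

Request:
send_rows --increments "0 0 1.5 0 0 0 20"

```text
clock: 22.43
tool_pos: [0.5262, 0.0163, 0.129]
orientation: [-2.494, -1.902, 0.0]
contact_force: [0.3, 1.0, -2.1]
width: 0.0336
```

Request:
send_rows --increments "0 0 1.2 0 0 0 20"

```text
clock: 22.52
tool_pos: [0.5263, 0.0162, 0.1278]
orientation: [-2.494, -1.903, 0.0]
contact_force: [-0.2, 0.0, 6.6]
width: 0.0339
```

Request:
send_rows --increments "0 0 1 0 0 0 20"

```text
clock: 22.6
tool_pos: [0.5263, 0.0162, 0.1269]
orientation: [-2.494, -1.902, 0.0]
contact_force: [-1.5, -0.2, 6.6]
width: 0.0338
```

Request:
send_rows --increments "0 0 0.5 0 0 0 20; 0 0 0 0 0 0 50; 0 0 0 0 0 0 70; 0 0 0 0 0 0 70; 0 0 0 0 0 0 70; 0 0 0 0 0 0 70"

```text
clock: 23.1
tool_pos: [0.5254, 0.0155, 0.1248]
orientation: [-2.494, -1.901, 0.005]
contact_force: [-0.0, -0.7, 1.0]
width: 0.0701
```

Request:
send_rows --increments "0 0 -10 0 0 0 70; 0 0 -20 0 0 0 70; 0 0 -30 0 0 0 70; 0 0 -35 0 0 0 70; 0 0 -35 0 0 0 70; 0 0 -25 0 0 0 70; 0 0 0 0 0 0 70; 0 0 0 0 0 0 70"

```text
clock: 23.77
tool_pos: [0.5252, 0.0142, 0.2895]
orientation: [-2.495, -1.898, 0.011]
contact_force: [-0.1, 0.5, 0.1]
width: 0.0699
```

```bash
python3 - <<'E'
from h import *
s=state();print(s["clock"],s["tool_pos"],s["contact_force"])
im=snapshot("wrist");cv2.imwrite("pics/m4.png",cv2.resize(im[90:290,160:360],(500,500),interpolation=cv2.INTER_CUBIC))
E
```

```text
23.7667 [0.52521785 0.01416833 0.28951005] [-0.10569003  0.52992301  0.11200474]
```

View pics/m4.png

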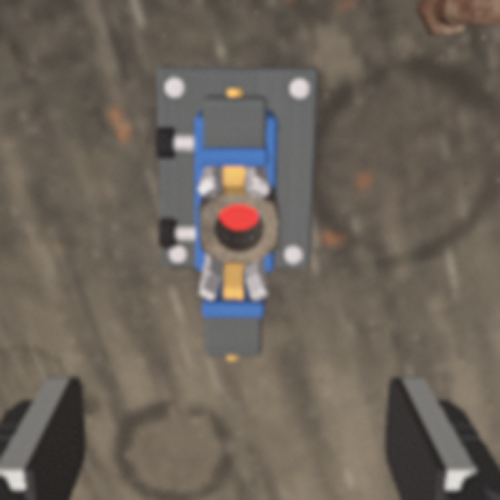

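```bash
python3 -c "
from station import *
print(finish_job())"
```

```text
the job is handed in; nothing more can be done
None
```

Both nuts are loaded in the magazine, one after the other, and I let go of the first before fetching the second. I handed the job in at about 24 s of the 72 s allowed.

- **Snap:** each nut showed the expected sequence: resistance at the lip slopes, a short downward pull as the lips closed, then the follower's steady push of 5 to 7 N.
- **Position:** both nuts snapped at nearly the same height, with the tool tip 0.128–0.129 m up.
- **Pressing force:** the highest reading on a nut was about 22 N, below the 35 N limit. It came when the second nut stuck on the lip slopes; I backed off, straightened it and pushed again. After the second snap I went down only a couple of millimetres and saw no rise in force from the bottom stop.
- **Final check:** the last wrist picture shows the top nut lying flat under both brass lips, with the red follower visibly deeper in its bore. The gripper was open and about 16 cm above where it released the nut, touching nothing.
- **Bystanders:** I never moved the arm near the grease tin, the bolt or the spanner, but I took no final picture of all three to confirm they are where they were.

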